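Zero the closing press and hold a split housing shut on its dowels

ROBOT

A 6-joint arm with a two-finger parallel gripper is mounted at the origin on a cart in front of the work surface, level with it; the furniture and walls round the work are solid. World frame = base frame: x ahead of the robot, y to its left, z up, the work surface at z = 0. Lengths are in m, angles in rad, forces in N, time in s.
With the tool pointing down it reaches from about 0.4 to 0.925 m from the base axis. Payload 12.5 kg.
Tool frame: the origin (TCP) lies on the mounting face of the last link; the fingertips stand ctrl.finger_overhang ahead of it and the grasp point (between the pads) lies 171 mm ahead of it (ctrl.finger_overhang is the distance from the TCP to the fingertips, in m); z points along the fingers, y is the line along which they close (so a half turn about z gives the same grasp; the last joint's range is limited). The gripper opens to 95 mm and grips with 3 to 60 N. Pads are 20 mm wide; open, the fingers measure 119 mm over their backs; the gripper's body (75 mm by 180 mm) begins 59 mm behind the grasp point.
Start: joints at [-1.219, 0.491, 1.559, -0, 1.092, -0.106], TCP at [0.276, -0.561, 0.405] pointing down, gripper open.
Joint ranges: [-3.1, 3.1], [-0.84, 2.19], [0.05, 2.79], [-1.13, 4.28], [0.06, 2.93], [-2.69, 2.69]. Speed limits (rad/s): [2.22, 2.22, 2.79, 3.14, 3.14, 3.14].

INTERFACE

Orientations are given as a rotation vector (axis times angle).
In Python, from plant import ctrl, camera gives the robot as it stands.
- The arm moves only by the tool jog_arm, never from a script. Its arguments are lists of equal length, an entry for each row: "grip": the closure, from -1 (fully open) to 1 (shut), so that 0 is half open; "slide": the shift along the tool's x, y, z in mm, a list of three; "roll": the turn about the tool's z in rad. In form: {"grip": [grip, ...], "slide": [[dx, dy, dz], ...], "roll": [roll, ...]}. A call has 1 to 12 rows; each row is the pose to reach, as a shift and turn from the pose commanded when the call began, along the tool's axes at that moment; what a row does not reach only later rows make up. A row lasts 1/12 s, in which the tool goes at most 41.7 mm and 7.16 degrees, less where a joint would pass 70% of its speed; a pose out of reach is approached as far as the arm can. A call with a gripper value outside its range is refused whole. The fingers move at their own pace and stop on an object; "newtons" is the grip in N (left out, the last holds). Time passes only in rows, so rows that repeat a pose let the fingers close. It gives the time, the measured TCP pose, the force, the opening and the grip force at its end, in the units of the state.
- ctrl.get_obs(): the state, without advancing time (a new reading comes with each control period).
- camera(name): name is "side" or "top"; returns a dict with "img" (384x512x3 uint8, red, green, blue), "z_map" (384x512 float32, m along the optical axis (not along the pixel's ray), 0 where there is no reading), "intrinsics" (3x3 intrinsics, pixels), "R" (3x3) and "t" (3): a world point X has camera coordinates R X + t. Camera axes: x right, y down, z forward; pixel columns grow to the right and rows downward; lengths in m; the calibration is good to about 2 mm. A picture is of the moment at which its call begins.
- ctrl.hand_in(): hands the job in; it is judged then, once.
The state is a dict: "time_s": time; "qpos": joint angles; "joint_velocities": joint speeds; "joint_efforts": joint torques, N m; "tool_pos": TCP position; "eef_rot": TCP orientation; "ft_force": force on the tool from outside, world axes, zero at the start; "moment": the same for the moment, N m; "width": opening from 0.0 (shut) to 1.0 (fully open); "grasp_force": force on a finger pad.
Only numpy, scipy, OpenCV 4.12 (cv2) and the standard library are available. Lean on these libraries where they do the work, as an engineer would, in place of code of your own. Each camera call takes 0.05 s, during which the arm holds its last target. There are 200 camera calls.

TASK

Close the split aluminium housing in the little bench press. While the press is still empty, turn its tare knob until the pointer stands at the zero stroke; then take the loose upper half of the housing from the bench, set it fully home on the two dowels of the lower half (large hole on the thick dowel), and press the pair down until the sprung platform has sunk about half of its 10 mm travel. Finish while still holding it pressed down there with the gripper; leave the knob on zero and do not knock the tape roll or the flux jar about.

Things in the scene. Friction and masses are not known exactly. Their poses are not given: they have to be found in the camera images.
- press: The closing press, fixed to the bench: a grey base plate 150 (x) x 230 (y) x 14 mm, origin at the centre of its underside on the bench. In its own frame the sprung platform is centred at y = -55 mm and the tare knob at y = +65 mm. Two fixed dark posts stand beside the platform's short ends (x = +-64 mm, tops 31 mm above the bench): the platform plate's top, 36 mm above the bench at rest, is level with them when it has sunk 5 mm, half its travel.
- tare_knob (a joint): Angle of the tare knob (rad) about the vertical, positive anticlockwise seen from above; 0 = its pointer stands at the long zero stroke of the dial, which lies toward the press's +x. It starts well on the minus side (0.5 to 1.35 rad off), so it must be turned anticlockwise. Stops at +-1.6. Light friction (about 0.04 N m); it stays where it is left.
- tare_grip (a point): Point on the knob's axis at a good height to grip, 44 mm above the bench; it turns with the knob. The knob's black bar grip is 44 mm long along this point's x, 11 mm thick (y), from 28 to 52 mm above the bench; the pointer (white line) is at the bar's +x end. Below the bar lies a disc 48 mm in diameter, its top 28.5 mm above the bench.
- platform (a joint): How far the sprung platform has sunk (m): 0 at rest, 0.010 at the bottom stop. It begins to sink at about 3.6 N of push (weight of the upper half included) and needs 1.5 N more per mm, so about 11 N at 5 mm.
- seat (a point): Centre of the parting face of the lower half, which is clamped on the platform; 54 mm above the bench at rest. Axes as the press's: x along the housing's length, from the thick dowel toward the thin one; z up. The lower half has the same outline as the upper. A housing that is home has the origin and axes of cover here.
- dowel_big (a point): Tip of the thick dowel, at x = -35 mm from seat, 9 mm in diameter, 16 mm tall above the parting face, its last 5 mm tapered to 4 mm.
- dowel_small (a point): Tip of the thin dowel, at x = +34 mm from seat, 6 mm in diameter, 16 mm tall above the parting face, its last 5 mm tapered to 2.7 mm.
- cover: The loose upper half of the housing, bare aluminium, about 0.14 kg, standing upright on the bench with its parting face down; origin at the centre of that underside, z up. Its box body is 46 (x) x 44 (y) x 34 mm tall with low ribs (1.5 mm) on top; grip it across the 44 mm. Two ears 12 mm thick, level with the underside, stick out at its ends: the larger (27 x 28 mm, at -x, to x = -49 mm) with the large hole, the smaller (23 x 22 mm, at +x, to x = +45 mm) with the small hole.
- hole_big (a point): Centre of the large hole (10.6 mm, through the larger ear) at the underside, x = -35 mm in the cover's frame.
- hole_small (a point): Centre of the small hole (7.6 mm, through the smaller ear) at the underside, x = +34 mm in the cover's frame.
- tape: A bystander: roll of clear tape standing on end, 64 mm in diameter, 60 mm tall, origin at the centre of its underside. It, the jar and the cover swap places from start to start.
- jar: A bystander: flux paste jar with a black lid, 49 mm in diameter, 32 mm tall, origin at the centre of its underside. (Obstacles: a raised shelf with hanging leads along the rear of the bench, a steel frame at its right end; cross between the two sides of the bench over its free front part, about 0.43 m ahead of the robot and 0.25 m up.)

How it is judged:
On the way, in this order (a step that is already met when the one before it is completed fails the run):
1. the tare knob is turned to zero while the press is empty (value of joint tare_knob between -0.12 and 0.12 rad and contact force between cover and press below 0.1 N and horizontal distance between cover and seat above 0.08 m), for 0.3 s.
2. the upper half sits fully home on both dowels (z of cover in the frame of seat below 0.003 m and horizontal distance between hole_big and dowel_big below 0.003 m and horizontal distance between hole_small and dowel_small below 0.003 m), for 0.2 s.
At the end, for the whole second after the job is handed in: The upper half sits on the lower within 3 mm of flush, both holes within 3 mm of their dowels and level within 0.06 rad; the fingers bear on it (over 3 N) and press the pair together (over 4 N) with the platform 2.5 to 7.5 mm down; the tare knob is within 0.12 rad of zero (all of step 2 and z of cover in the frame of seat above -0.003 m and angle between cover's own z axis and vertical below 0.06 rad and value of joint platform between 0.0025 and 0.0075 m and contact force between cover and press above 4 N and contact force between the fingers and cover above 3 N and value of joint tare_knob between -0.12 and 0.12 rad and linear speed of cover below 0.01 m/s); the arm keeps its last pose, push and grip.
It fails at once if the tape roll is pushed more than 30 mm (distance of tape from where it was at the start of the episode above 0.03 m).
It fails at once if the flux jar is pushed more than 30 mm (distance of jar from where it was at the start of the episode above 0.03 m).
It also fails if it takes over 67 s, if anything falls off the work surface, if the arm or the gripper's body presses on something with over 40 N, if the wrist force passes 120 N, or if a joint passes its speed limit or range.

## Working session

There is one attempt and no reset: what is moved stays moved. The work goes in short steps, Python scripts to look and compute and a tool call to move; the robot and the scene stay as the last step left them, time stands still between calls to the robot, and variables do not carry over. Pictures are saved under pics/ and viewed, at most 10 in all, crops included, and the job is handed in when it is done.

Besides the shell and the picture viewer there is one more tool, called in YAML: its name, and indented under it one key for each argument. jog_arm: Moves the arm, as the interface text tells. Its arguments: {"type":"object","properties":{"grip":{"type":"array","items":{"type":"number"}},"slide":{"type":"array","items":{"type":"array","items":{"type":"number"}}},"roll":{"type":"array","items":{"type":"number"}},"newtons":{"type":"number"}},"required":["grip","slide","roll"]}

```bash
mkdir -p pics; ls; python3 - <<'E'
from plant import ctrl,camera
import cv2,numpy as np
print(ctrl.finger_overhang, ctrl.get_obs())
for n in("top","side"):
    c=camera(n); cv2.imwrite(f"pics/{n}0.png",cv2.resize(c["img"][:,:,::-1],(800,600),interpolation=cv2.INTER_CUBIC)); np.savez(f"pics/{n}0.npz",**c)
    print(n,c["intrinsics"],c["R"],c["t"])
E
```

```text
pics
0.1901 {'time_s': 0.0, 'qpos': array([-1.21861178e+00,  4.91557835e-01,  1.55946690e+00,  3.63540530e-05,
        1.09169198e+00, -1.05546951e-01]), 'joint_velocities': array([ 0.00046973, -0.00091232, -0.00123361,  0.00274349, -0.00118237,
        0.00059832]), 'joint_efforts': array([-2.63201648e-03, -6.12645864e+01, -2.58185130e+01,  6.91350410e-02,
        4.81779815e-02, -1.10079839e-04]), 'tool_pos': array([ 0.27623581, -0.56059925,  0.40415669]), 'eef_rot': array([-3.05858926e+00, -7.12462893e-01,  1.66853390e-04]), 'ft_force': array([ 0.3269725 , -1.00644609, -0.05812765]), 'moment': array([-0.01336842,  0.06301276,  0.01569964]), 'grasp_force': 0.0, 'width': 1.0003047003291543}
top [[495.56083943   0.         258.53871038]
 [  0.         495.56083943 191.61022991]
 [  0.           0.           1.        ]] [[ 6.49654032e-04 -9.99874570e-01  1.58247583e-02]
 [-9.95863368e-01 -2.08474051e-03 -9.08394521e-02]
 [ 9.08610486e-02 -1.57002828e-02 -9.95739811e-01]] [0.03509807 0.51465911 1.65093146]
side [[443.49431186   0.         254.23102544]
 [  0.         443.49431186 200.81538938]
 [  0.           0.           1.        ]] [[-0.84512967 -0.53411986  0.02172115]
 [-0.28446679  0.41496183 -0.86422528]
 [ 0.45258644 -0.73656137 -0.50263592]] [0.47360197 0.20098415 1.04766771]
```

View pics/top0.png

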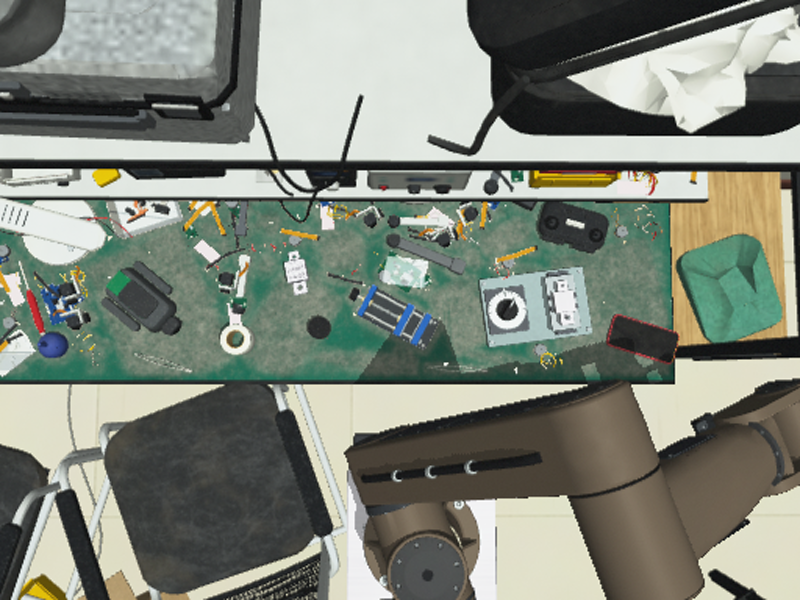

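View pics/side0.png

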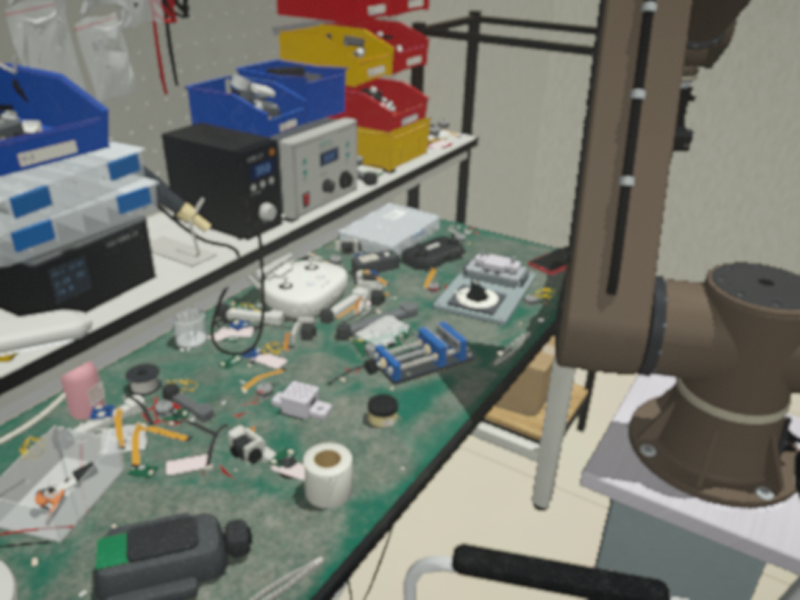

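The top view shows the press at about (535,307), with the knob at (505,310) and the lower half at (563,305). The cover is at (295,272), the jar at (318,327) and the tape at (235,338). I'll enlarge the press and the cover.

```bash
python3 - <<'E'
import cv2,numpy as np
i=np.load("pics/top0.npz")["img"][:,:,::-1]
a=cv2.resize(i[165:230,300:390],None,fx=6,fy=6,interpolation=cv2.INTER_CUBIC)  # 540x390
b=cv2.resize(i[155:195,170:210],None,fx=6,fy=6,interpolation=cv2.INTER_CUBIC)  #240x240
o=np.zeros((390,790,3),np.uint8);o[:,:540]=a;o[:240,545:785]=b
cv2.imwrite("pics/crop0.png",o)
E
```

```text
(no output)
```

View pics/crop0.png

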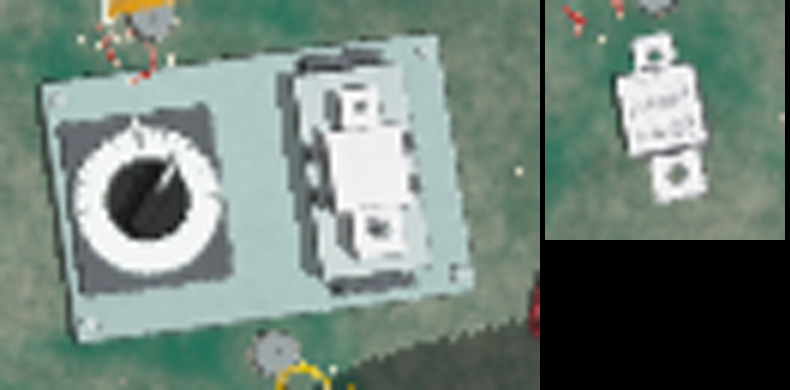

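The crop shows the press corners at (43,84), (436,36), (474,287) and (80,341). The knob centre is (149,199), with its pointer toward (170,162) and the zero stroke at (136,125). The dowels are near (361,106) and (378,229). The cover's small hole is at (655,55) and its big hole at (678,174).

```bash
cat > h.py <<'E'
import numpy as np,cv2
def px2w(c,u,v,z):
    "pixel -> world point on the plane z"
    R,t=c["R"],c["t"]; d=R.T@np.linalg.solve(c["intrinsics"],[u,v,1]); o=-R.T@t
    return o+d*(z-o[2])/d[2]
def w2px(c,X):
    p=c["intrinsics"]@(c["R"]@np.asarray(X)+c["t"]); return p[:2]/p[2]
def toolmove(o,target_xy,yaw=None):
    "slide (mm) in tool axes from pose o to put TCP at target; roll for the tool y axis at yaw (mod pi)"
    R=cv2.Rodrigues(o["eef_rot"])[0]; s=R.T@(np.asarray(target_xy)-o["tool_pos"])*1000
    r=None
    if yaw is not None:
        y=R.T@[np.cos(yaw),np.sin(yaw),0]; r=np.arctan2(-y[0],y[1]); r=(r+np.pi/2)%np.pi-np.pi/2
    return s.round(1),r
E
python3 - <<'E'
from h import *
from plant import ctrl
c=np.load("pics/top0.npz")
P=lambda x,y,z,x0=300,y0=165: px2w(c,x0+(x+.5)/6-.5,y0+(y+.5)/6-.5,z)
C=[P(*q,.014) for q in((43,84),(436,36),(474,287),(80,341))]
ctr=np.mean(C,0);print("press",ctr)
yv=(C[0]-C[1]+C[3]-C[2]);xv=C[0]-C[3]+C[1]-C[2]
print("yaws",np.arctan2(-yv[0],yv[1]),np.arctan2(xv[1],xv[0]),[np.linalg.norm(C[i]-C[i-1]) for i in range(4)])
k=P(149,199,.0285);p=P(172,158,.052);k2=P(149,199,.04);zs=P(136,125,.025)
print("knob",k,"zero dir",zs-k)
ds=P(361,106,.07);db=P(378,229,.07);d=ds-db;print("dowels",ds,db,np.arctan2(d[1],d[0]),np.linalg.norm(d))
for z in(.012,):
  hs=P(655-545,55,z,170,155);hb=P(678-545,174,z,170,155);d=hs-hb
  print("cover",hs,hb,np.arctan2(d[1],d[0]),np.linalg.norm(d),(hb+d*35/69))
yw=np.arctan2(-yv[0],yv[1]);R=np.array([[np.cos(yw),-np.sin(yw)],[np.sin(yw),np.cos(yw)]])
print("model seat",ctr[:2]+R@[0,-.055],"knob",ctr[:2]+R@[0,.065])
print("pointer dir",np.arctan2(*(p-np.r_[ctr[:2]+R@[0,.065],0])[[1,0]])-yw)
kw=np.r_[ctr[:2]+R@[0,.065],.052];
for n,u,v in(("jar",318,327),("tape",235,338)): print(n,px2w(c,u*.64,v*.64,.03))
# shaft mask of the black bar by depth
z=c["z_map"];K=c["intrinsics"];v,u=np.mgrid[165:230,300:390]
X=np.stack([(u-K[0,2])/K[0,0],(v-K[1,2])/K[1,1],np.ones(u.shape)],-1)*z[165:230,300:390,None]
W=(X-c["t"])@c["R"]
m=(np.linalg.norm(W[...,:2]-kw[:2],axis=-1)<.035)&(W[...,2]>.040)
q=W[m];print(len(q),q.mean(0));e=np.linalg.eigh(np.cov(q[:,:2].T));a=e[1][:,1];print("bar yaw",np.arctan2(a[1],a[0])-yw,np.sqrt(e[0]))
o=ctrl.get_obs();print(cv2.Rodrigues(o["eef_rot"])[0])
E
```

```text
press [ 0.50219905 -0.25072369  0.014     ]
yaws 0.1305927410288918 0.13206670549255195 [np.float64(0.14717658679203788), np.float64(0.2265227231528961), np.float64(0.14440509261527995), np.float64(0.22586180238328507)]
knob [ 0.49380627 -0.1862026   0.0285    ] zero dir [ 0.04214009  0.00634828 -0.0035    ]
dowels [ 0.54204765 -0.29743571  0.07      ] [ 0.47427809 -0.3055636   0.07      ] 0.11936397797823044 0.06825522503598487
cover [0.61053554 0.27657634 0.012     ] [0.54254505 0.26265368 0.012     ] 0.20198137784190845 0.06940134841651373 [0.57703298 0.2697159  0.012     ]
model seat [ 0.50936126 -0.30525536] knob [ 0.49373463 -0.18627717]
pointer dir -0.5529905083871882
jar [0.45420504 0.22006883 0.03      ]
tape [0.43041814 0.39681583 0.03      ]
46 [ 0.49327139 -0.18471401  0.04962346]
bar yaw 2.4587312364528877 [0.00332518 0.01269345]
[[ 8.97030615e-01  4.41968243e-01 -3.83494771e-04]
 [ 4.41968404e-01 -8.97030132e-01  9.33963388e-04]
 [ 6.87757930e-05 -1.00728632e-03 -9.99999490e-01]]
```

```bash
python3 - <<'E'
from h import *
from plant import ctrl
o=ctrl.get_obs();print(toolmove(o,[.4937,-.186,.315],1.05-np.pi))
c=np.load("pics/top0.npz");K=c["intrinsics"];z=c["z_map"];v,u=np.mgrid[:384,:512]
W=(np.stack([(u-K[0,2])/K[0,0],(v-K[1,2])/K[1,1],np.ones(u.shape)],-1)*z[...,None]-c["t"])@c["R"]
m=(z>0)&(W[...,2]>.1)&(W[...,0]>.4)&(W[...,0]<.85)&(abs(W[...,1])<.5)
q=W[m]
for y in np.arange(-.5,.5,.1):
  s=q[(q[:,1]>=y)&(q[:,1]<y+.1)]; 
  if len(s): i=s[:,0].argmin();print(round(y,1),s[i].round(3),s[:,2].max().round(3))
E
```

```text
(array([ 360.6, -239.8,   89.5]), np.float64(0.9785884555858169))
-0.5 [ 0.601 -0.414  0.787] 0.81
-0.4 [ 0.601 -0.394  0.797] 1.002
-0.3 [ 0.576 -0.205  1.015] 1.166
-0.2 [ 0.58  -0.197  1.017] 1.154
-0.1 [ 0.6   -0.095  0.806] 1.129
-0.0 [0.6   0.099 0.789] 0.82
0.1 [0.588 0.182 0.744] 0.819
0.2 [0.601 0.246 0.785] 1.024
0.3 [0.601 0.395 0.789] 1.119
0.4 [0.6   0.402 0.81 ] 1.038
```

jog_arm:
  grip: [-0.2,-0.2,-0.2,-0.2,-0.2,-0.2,-0.2,-0.2,-0.2,-0.2,-0.2,-0.2]
  slide:
    - [30,-20,7]
    - [60,-40,15]
    - [90,-60,22]
    - [120,-80,30]
    - [150,-100,37]
    - [180,-120,45]
    - [210,-140,52]
    - [240,-160,60]
    - [270,-180,67]
    - [300,-200,75]
    - [330,-220,82]
    - [360,-240,90]
  roll: [0.08,0.16,0.24,0.32,0.4,0.5,0.58,0.66,0.74,0.82,0.9,0.98]
  newtons: 20

```text
time_s: 1.1
tool_pos: [0.4937, -0.1846, 0.3143]
eef_rot: [3.033, -0.817, -0.0]
ft_force: [0.3, -0.5, 0.2]
width: 0.599
grasp_force: 0.0
```

```bash
python3 - <<'E'
from h import *
from plant import ctrl,camera
o=ctrl.get_obs();print(o["tool_pos"],o["width"],toolmove(o,[.4937,-.186,.215],1.05-np.pi))
c=camera("side");np.savez("pics/side1.npz",**c)
u,v=w2px(c,[.4937,-.186,.1]).astype(int);print(u,v)
i=c["img"][max(v-60,0):v+60,u-80:u+80,::-1];cv2.imwrite("pics/s1.png",cv2.resize(i,(800,600),interpolation=cv2.INTER_CUBIC))
c=np.load("pics/side0.npz");K=c["intrinsics"];z=c["z_map"];v,u=np.mgrid[:384,:512]
W=(np.stack([(u-K[0,2])/K[0,0],(v-K[1,2])/K[1,1],np.ones(u.shape)],-1)*z[...,None]-c["t"])@c["R"]
m=(z>0)&(W[...,2]>.1)&(W[...,0]>.4)&(W[...,0]<.9)&(abs(W[...,1]-.25)<.2)
q=W[m];i=q[:,0].argsort()[:400:25];print(q[i].round(3))
E
```

```text
[ 0.49370112 -0.1845881   0.31434657] 0.5989415980034304 (array([ 0.7,  1.2, 99.3]), np.float64(-0.005519087614655804))
305 167
[[0.663 0.24  0.135]
 [0.667 0.241 0.125]
 [0.668 0.233 0.15 ]
 [0.671 0.233 0.155]
 [0.674 0.229 0.186]
 [0.678 0.216 0.228]
 [0.682 0.218 0.233]
 [0.683 0.426 0.233]
 [0.684 0.393 0.216]
 [0.684 0.106 0.219]
 [0.684 0.129 0.233]
 [0.684 0.29  0.216]
 [0.685 0.241 0.231]
 [0.685 0.35  0.226]
 [0.685 0.23  0.229]
 [0.685 0.087 0.227]]
```

View pics/s1.png

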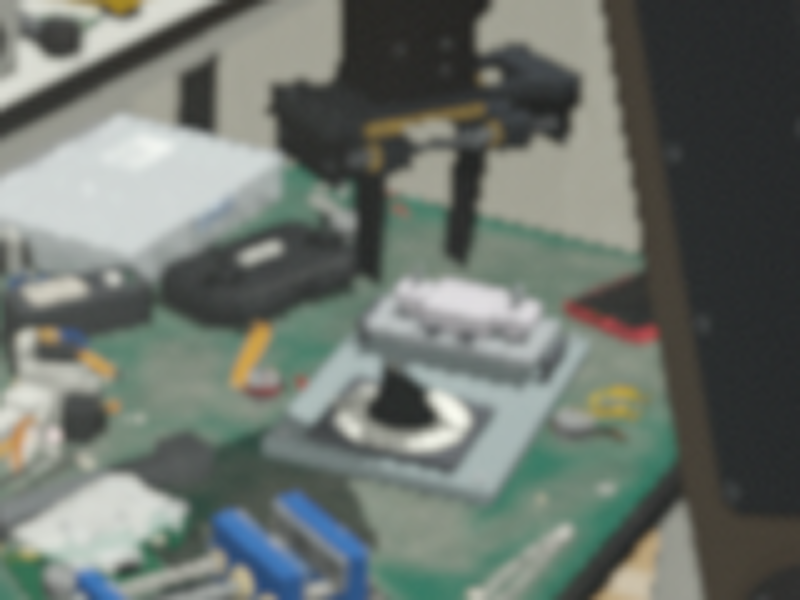

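The side view shows the gripper above the knob with its fingers clear. The fingertips must stay above the disc, whose top is at 28.5 mm, so I'll stop with the TCP at 0.222.

jog_arm:
  grip: [-0.2,-0.2,-0.2,-0.2,-0.2,1,1,1,1,1,1,1]
  slide:
    - [1,1,25]
    - [1,1,55]
    - [1,1,80]
    - [1,1,92]
    - [1,1,92]
    - [1,1,92]
    - [1,1,92]
    - [1,1,92]
    - [1,1,92]
    - [1,1,92]
    - [1,1,92]
    - [1,1,92]
  roll: [0,0,0,0,0,0,0,0,0,0,0,0]
  newtons: 20

```text
time_s: 2.15
tool_pos: [0.4935, -0.1876, 0.2231]
eef_rot: [3.035, -0.811, 0.001]
ft_force: [-0.3, 0.0, 0.5]
width: 0.171
grasp_force: 0.0
```

jog_arm:
  grip: [1,1,1,1]
  slide:
    - [0,0,0]
    - [0,0,0]
    - [0,0,0]
    - [0,0,0]
  roll: [0,0,0,0]

```text
time_s: 2.48
tool_pos: [0.4939, -0.1869, 0.223]
eef_rot: [-3.034, 0.811, -0.002]
ft_force: [4.8, 9.7, 2.9]
width: 0.118
grasp_force: 20.0
```

jog_arm:
  grip: [1,1,1,1,1,1,1,1,1,1]
  slide:
    - [0,0,0]
    - [0,0,0]
    - [0,0,0]
    - [0,0,0]
    - [0,0,0]
    - [0,0,0]
    - [0,0,0]
    - [0,0,0]
    - [0,0,0]
    - [0,0,0]
  roll: [-0.09,-0.18,-0.27,-0.36,-0.45,-0.54,-0.62,-0.66,-0.66,-0.66]

```text
time_s: 3.32
tool_pos: [0.4941, -0.1857, 0.223]
eef_rot: [-3.132, -0.216, -0.002]
ft_force: [9.4, 21.5, 4.4]
width: 0.116
grasp_force: 20.0
```

jog_arm:
  grip: [-0.3,-0.3,-0.3,-0.3,-0.3,-0.3,-0.3,-0.3,-0.3,-0.3]
  slide:
    - [0,0,0]
    - [0,0,0]
    - [0,0,0]
    - [0,0,0]
    - [0,0,0]
    - [0,0,-20]
    - [0,0,-60]
    - [0,0,-100]
    - [0,0,-135]
    - [0,0,-140]
  roll: [0,0,0,0,0,0,0,0,0,0]

```text
time_s: 4.15
tool_pos: [0.4938, -0.1879, 0.3683]
eef_rot: [3.13, 0.216, 0.011]
ft_force: [-0.5, -0.9, 0.1]
width: 0.646
grasp_force: 0.0
```

```bash
python3 - <<'E'
from h import *
from plant import ctrl
o=ctrl.get_obs();print(toolmove(o,[.43,0.05,.42],np.pi/2+.2-np.pi));print(toolmove(o,[.577,0.27,.30],np.pi/2+.2-np.pi))
E
```

```text
(array([ -30.2, -244.2,  -53.1]), np.float64(-0.062444583372855966))
(array([ 144.8, -442.5,   67.1]), np.float64(-0.062444583372855966))
```

jog_arm:
  grip: [-1,-1,-1,-1,-1,-1,-1,-1,-1,-1,-1,-1]
  slide:
    - [-5,-40,-10]
    - [-10,-80,-20]
    - [-15,-120,-30]
    - [-20,-160,-40]
    - [-25,-200,-48]
    - [-30,-240,-50]
    - [0,-275,-30]
    - [30,-310,0]
    - [60,-345,20]
    - [90,-380,45]
    - [120,-412,60]
    - [145,-442,67]
  roll: [0,0,-0.06,-0.06,-0.06,-0.06,-0.06,-0.06,-0.06,-0.06,-0.06,-0.06]

```text
time_s: 5.15
tool_pos: [0.5546, 0.2372, 0.3061]
eef_rot: [3.126, 0.31, -0.003]
ft_force: [1.6, -0.9, 0.6]
width: 0.998
grasp_force: 0.0
```

```bash
python3 - <<'E'
from h import *
from plant import ctrl,camera
o=ctrl.get_obs();print(toolmove(o,[.577,0.27,.195],np.pi/2+.2-np.pi))
c=camera("top");np.savez("pics/top2.npz",**c);i=c["img"][:,:,::-1]
a=cv2.resize(i[165:230,300:390],None,fx=5,fy=5,interpolation=cv2.INTER_CUBIC)
c2=camera("side");np.savez("pics/side2.npz",**c2)
u,v=w2px(c2,[.577,.27,.03]).astype(int);print(u,v)
b=cv2.resize(c2["img"][v-40:v+40,u-40:u+40,::-1],(340,325),interpolation=cv2.INTER_CUBIC)
cv2.imwrite("pics/k2.png",np.hstack([a,b]))
E
```

```text
(array([ 28.6, -27.9, 111. ]), np.float64(-0.0025194168978537324))
190 250
```

View pics/k2.png

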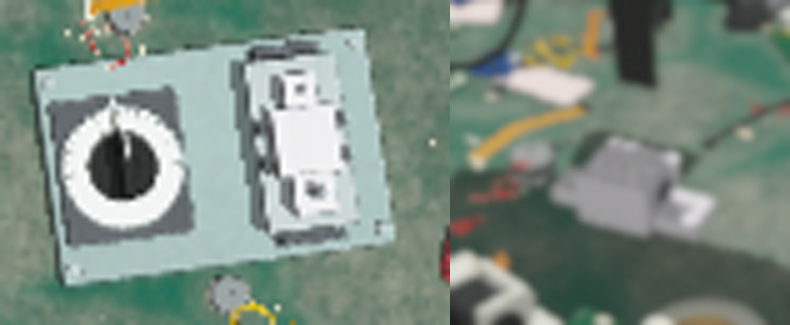

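The knob pointer is now at about (122,135), with the zero stroke at (113,102) and the knob centre near (124,165). That is close to zero, so I'll measure it more exactly.

```bash
python3 - <<'E'
from h import *
c=np.load("pics/top2.npz")
P=lambda x,y,z: px2w(c,300+(x+.5)/5-.5,165+(y+.5)/5-.5,z)
k=np.array([.4937,-.186])
for z in(.052,):
  p=P(122,135,z)[:2]-k;q=P(123,148,z)[:2]-k;print(p,q,np.arctan2(p[1],p[0])-.131, np.arctan2(*(p-q)[::-1])-.131)
K=c["intrinsics"];v,u=np.mgrid[165:230,300:390]
W=(np.stack([(u-K[0,2])/K[0,0],(v-K[1,2])/K[1,1],np.ones(u.shape)],-1)*c["z_map"][165:230,300:390,None]-c["t"])@c["R"]
m=(np.linalg.norm(W[...,:2]-k,axis=-1)<.035)&(W[...,2]>.040)
q=W[m];e=np.linalg.eigh(np.cov(q[:,:2].T));a=e[1][:,1];print(len(q),q.mean(0),"bar",np.arctan(a[1]/a[0])-.131,np.sqrt(e[0]))
# grey centroid of white pointer
g=c["img"][165:230,300:390].min(-1).astype(float);w=m&(g>90)
print(w.sum(),W[w].round(4),g[w])
# seat: top of lower half, dowel pts by height
for lo,hi in((.050,.075),(.03,.045)):
  n=(W[...,2]>lo)&(W[...,2]<hi)&(W[...,1]<-.25)&(W[...,1]>-.36); h=W[n]
  r=cv2.minAreaRect((h[:,:2]*1000).astype(np.float32)); print(lo,n.sum(),h.mean(0),r)
E
```

```text
[0.01876784 0.00446312] [0.01008785 0.00389539] 0.10247029966033594 -0.06568662684077604
48 [ 0.49413731 -0.18497709  0.05079701] bar 0.01006916935958349 [0.00364486 0.01218416]
8 [[ 0.5148 -0.1821  0.0486]
 [ 0.515  -0.1858  0.0463]
 [ 0.5113 -0.1818  0.0503]
 [ 0.5107 -0.1841  0.0573]
 [ 0.5075 -0.1843  0.0552]
 [ 0.5043 -0.1846  0.0533]
 [ 0.5009 -0.1843  0.055 ]
 [ 0.4978 -0.1847  0.0518]] [156. 117. 110. 155. 161. 208. 214. 125.]
0.05 218 [ 0.50587234 -0.30422201  0.05476929] ((507.03192138671875, -304.6816101074219), (91.84888458251953, 45.47704315185547), 15.177026748657227)
0.03 328 [ 0.5119763  -0.3012454   0.03619588] ((483.7276916503906, -302.99468994140625), (79.16629028320312, 189.1520538330078), 86.03914642333984)
```

```bash
python3 - <<'E'
from h import *
c=np.load("pics/top2.npz");s=np.load("pics/side2.npz");s0=np.load("pics/side1.npz")
a=cv2.resize(c["img"][172:212,345:375,::-1],None,fx=13,fy=13,interpolation=cv2.INTER_CUBIC) #390x520
u,v=w2px(s,[.509,-.304,.054]).astype(int);print(u,v)
b=cv2.resize(s["img"][v-20:v+20,u-20:u+20,::-1],None,fx=10,fy=10,interpolation=cv2.INTER_CUBIC) #400x400
o=np.zeros((520,800,3),np.uint8);o[:,:390]=a;o[:400,400:]=b;cv2.imwrite("pics/d.png",o)
E
```

```text
316 165
```

View pics/d.png

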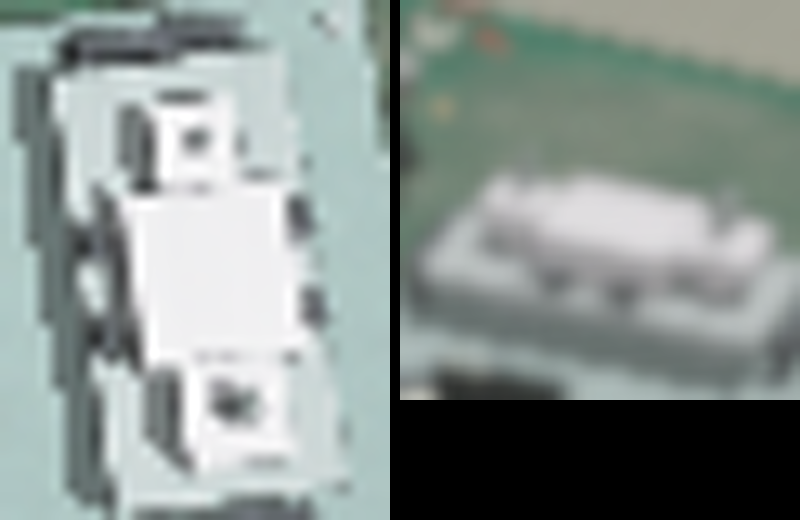

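The top crop shows the lower half's white parting face. Body corners are (128,197), (283,180), (308,352) and (145,366), the small-ear outer edge is (155,107)–(232,98), and the big-ear outer edge is (195,466)–(298,453). The dowels show as blobs at (195,138) and (235,400). The side crop shows them at about (525,165) and (730,200).

```bash
python3 - <<'E'
from h import *
c=np.load("pics/top2.npz")
P=lambda x,y,z: px2w(c,345+(x+.5)/13-.5,172+(y+.5)/13-.5,z)[:2]
yw=.131;R=np.array([[np.cos(yw),-np.sin(yw)],[np.sin(yw),np.cos(yw)]])
B=[P(*q,.054) for q in((128,197),(283,180),(308,352),(145,366))]
print("body",np.mean(B,0),np.linalg.norm(B[0]-B[1]),np.linalg.norm(B[1]-B[2]))
es=(P(155,107,.054)+P(232,98,.054))/2;eb=(P(195,466,.054)+P(298,453,.054))/2
print("ears->",es-R@[.045,0],eb-R@[-.049,0],np.arctan2(*(es-eb)[::-1]),np.linalg.norm(es-eb))
for z in(.062,): print("dowels->",P(195,138,z)-R@[.034,0],P(235,400,z)-R@[-.035,0])
# full segmentation: white blobs
g=c["img"].min(-1)
# cover, from top0: outline at known heights via white mask
t=np.load("pics/top0.npz")["img"].min(-1)
print("cover region white px", (t[155:195,175:205]>190).sum())
s=np.load("pics/side2.npz");Q=lambda x,y,z: px2w(s,296+(x-400+.5)/10-.5,145+(y+.5)/10-.5,z)[:2]
print("side dowel tips->",Q(523,155,.07)-R@[.034,0],Q(735,190,.07)-R@[-.035,0])
E
```

```text
body [ 0.50924359 -0.30505291] 0.04016631794413177 0.04453590839160377
ears-> [ 0.50868453 -0.30594281] [ 0.51022215 -0.30559413] 0.12943299453062942 0.09243012112613717
dowels-> [ 0.50954461 -0.30295424] [ 0.51099481 -0.30294049]
cover region white px 229
side dowel tips-> [ 0.5046777  -0.30047147] [ 0.50354519 -0.30704561]
```

jog_arm:
  grip: [-1,-1,-1,-1]
  slide:
    - [28,-28,20]
    - [28,-28,50]
    - [28,-28,70]
    - [28,-28,70]
  roll: [0,0,0,0]

```text
time_s: 5.58
tool_pos: [0.575, 0.2682, 0.234]
eef_rot: [3.124, 0.31, -0.01]
ft_force: [-0.1, -0.3, -0.2]
width: 1.0
grasp_force: 0.0
```

```bash
python3 - <<'E'
from h import *
from plant import ctrl
o=ctrl.get_obs();print(o["time_s"],o["tool_pos"],toolmove(o,[.577,0.2697,.195],np.pi/2+.2-np.pi))
E
```

```text
5.5833 [0.57504252 0.26816739 0.23401841] (array([ 2.5, -1.2, 39. ]), np.float64(-0.0020209656565230993))
```

jog_arm:
  grip: [-1,-1,-1,-1,1,1,1,1,1,1,1,1]
  slide:
    - [2,-1,20]
    - [2,-1,39]
    - [2,-1,39]
    - [2,-1,39]
    - [2,-1,39]
    - [2,-1,39]
    - [2,-1,39]
    - [2,-1,39]
    - [2,-1,39]
    - [2,-1,39]
    - [2,-1,39]
    - [2,-1,39]
  roll: [0,0,0,0,0,0,0,0,0,0,0,0]
  newtons: 40

```text
time_s: 6.58
tool_pos: [0.5777, 0.2701, 0.1992]
eef_rot: [3.126, 0.31, 0.0]
ft_force: [0.3, 1.8, 0.6]
width: 0.495
grasp_force: 1.0
```

jog_arm:
  grip: [1,1,1,1]
  slide:
    - [0,0,0]
    - [0,0,0]
    - [0,0,0]
    - [0,0,0]
  roll: [0,0,0,0]

```text
time_s: 6.92
tool_pos: [0.5778, 0.2701, 0.1992]
eef_rot: [3.126, 0.31, 0.0]
ft_force: [-0.1, 1.5, 0.4]
width: 0.462
grasp_force: 40.0
```

jog_arm:
  grip: [1,1,1,1,1,1,1]
  slide:
    - [0,0,-25]
    - [0,0,-60]
    - [0,0,-100]
    - [0,0,-140]
    - [0,0,-180]
    - [0,0,-215]
    - [0,0,-225]
  roll: [0,0,0,0,0,0,0]

```text
time_s: 7.5
tool_pos: [0.5777, 0.2701, 0.4301]
eef_rot: [-3.125, -0.31, -0.012]
ft_force: [0.6, 0.4, -0.6]
width: 0.462
grasp_force: 40.0
```

```bash
python3 - <<'E'
from h import *
from plant import ctrl
o=ctrl.get_obs();print(o["width"],o["tool_pos"],o["ft_force"])
for t in([.45,.1,.42],[.45,-.1,.42],[.5103,-.3048,.32]):print(toolmove(o,t,np.pi/2+.131-np.pi))
E
```

```text
0.4621490483298755 [0.57765176 0.27006291 0.43010185] [ 0.64106151  0.39984916 -0.55628083]
(array([-158.7,  141.7,    8.8]), np.float64(0.0668432383426909))
(array([-198. ,  337.8,    8.3]), np.float64(0.0668432383426909))
(array([-179.9,  550.5,  108.3]), np.float64(0.0668432383426909))
```

jog_arm:
  grip: [1,1,1,1,1,1,1,1,1,1,1,1]
  slide:
    - [-25,20,0]
    - [-50,42,0]
    - [-75,65,0]
    - [-100,90,0]
    - [-125,112,0]
    - [-145,140,0]
    - [-160,172,0]
    - [-170,205,0]
    - [-180,240,0]
    - [-190,275,0]
    - [-195,310,0]
    - [-198,338,0]
  roll: [0,0,0,0.02,0.04,0.06,0.067,0.067,0.067,0.067,0.067,0.067]

```text
time_s: 8.5
tool_pos: [0.4494, -0.1024, 0.4238]
eef_rot: [3.135, 0.204, -0.001]
ft_force: [1.3, 0.7, -1.5]
width: 0.46
grasp_force: 40.0
```

jog_arm:
  grip: [1,1,1,1,1,1,1,1,1,1]
  slide:
    - [2,30,0]
    - [4,60,0]
    - [7,95,10]
    - [10,130,25]
    - [13,160,45]
    - [16,185,65]
    - [19,205,85]
    - [19,212,95]
    - [19,212,95]
    - [19,212,95]
  roll: [0,0,0,0,0,0,0,0,0,0]

```text
time_s: 9.33
tool_pos: [0.4963, -0.3075, 0.3289]
eef_rot: [-3.134, -0.205, 0.002]
ft_force: [0.2, 0.2, -0.5]
width: 0.465
grasp_force: 40.0
```

```bash
python3 - <<'E'
from h import *
from plant import ctrl
o=ctrl.get_obs();print(o["width"],o["tool_pos"],o["ft_force"]);print(toolmove(o,[.5103,-.3048,.282],np.pi/2+.131-np.pi))
E
```

```text
0.4647057652480503 [ 0.49628106 -0.30750433  0.32885711] [ 0.22450009  0.20235541 -0.45924971]
(array([14.3, -0.8, 46.8]), np.float64(-0.0005247758880795317))
```

jog_arm:
  grip: [1,1,1,1,1]
  slide:
    - [8,-0.5,15]
    - [14.3,-0.8,30]
    - [14.3,-0.8,44]
    - [14.3,-0.8,44]
    - [14.3,-0.8,44]
  roll: [0,0,0,0,0]

```text
time_s: 9.75
tool_pos: [0.5107, -0.3043, 0.2863]
eef_rot: [3.135, 0.207, 0.0]
ft_force: [-0.5, -0.9, -0.3]
width: 0.465
grasp_force: 40.0
```

```bash
python3 - <<'E'
from h import *
from plant import ctrl,camera
o=ctrl.get_obs();print(o["tool_pos"],toolmove(o,[.5103,-.3048,.285],np.pi/2+.131-np.pi))
s=camera("side");c=camera("top");np.savez("pics/side3.npz",**s);np.savez("pics/top3.npz",**c)
u,v=w2px(s,[.509,-.304,.075]).astype(int);print(u,v)
b=cv2.resize(s["img"][v-25:v+25,u-30:u+30,::-1],None,fx=8,fy=8,interpolation=cv2.INTER_CUBIC) #480x400
a=cv2.resize(c["img"][172:212,345:377,::-1],None,fx=10,fy=10,interpolation=cv2.INTER_CUBIC) #320x400
cv2.imwrite("pics/e.png",np.hstack([b,a]))
E
```

```text
[ 0.51067639 -0.3042823   0.2862998 ] (array([-0.4,  0.5,  1.3]), np.float64(0.0009018628729926537))
317 159
```

View pics/e.png

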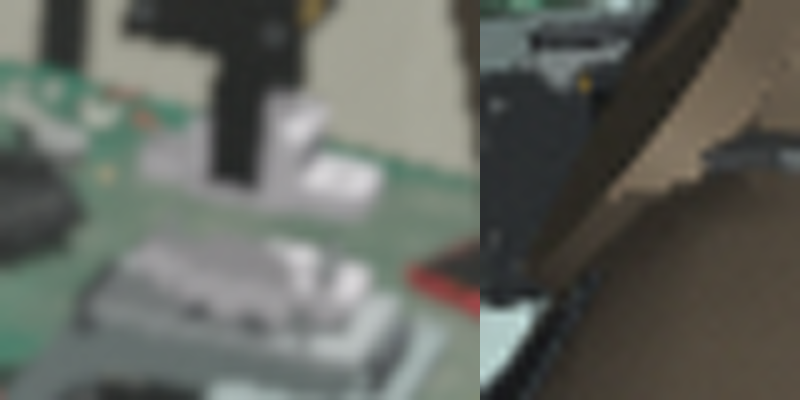

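The side view shows the cover held level above the lower half, with the big ears at (345,180) and (345,270). The arm blocks the top view. I'll overlay the model outlines to check the alignment.

```bash
python3 - <<'E'
from h import *
s=np.load("pics/side3.npz");u0,v0,f=317-28,159-20,14
im=cv2.resize(s["img"][v0:v0+42,u0:u0+56,::-1],None,fx=f,fy=f,interpolation=cv2.INTER_CUBIC)
yw=.131;R=np.array([[np.cos(yw),-np.sin(yw)],[np.sin(yw),np.cos(yw)]])
def draw(P,o,z,col):
    q=[((w2px(s,[*(np.array(o)+R@np.array(p)/1000),z])-[u0,v0]+.5)*f).round() for p in P]
    cv2.polylines(im,[np.array(q,np.int32)],True,col,1)
O=[(-49,14),(-23,14),(-23,22),(23,22),(23,11),(45,11),(45,-11),(23,-11),(23,-22),(-23,-22),(-23,-14),(-49,-14)]
draw(O,(.5095,-.305),.054,(0,0,255))
cv=np.array([.5107,-.3043])-R@[.0008,.0002]; z=.2863-.1992
draw(O,cv,z,(255,0,0));draw(O[:2]+O[-2:],cv,z+.012,(0,255,0));draw([O[2],O[3],O[8],O[9]],cv,z+.034,(0,255,255))
c=lambda x,r:[(x+r*np.cos(a),r*np.sin(a)) for a in np.linspace(0,6.28,20)]
draw(c(-35,2),(.5095,-.305),.07,(255,0,255));draw(c(-35,5.3),cv,z+.012,(255,0,255))
draw(c(34,1.4),(.5095,-.305),.07,(255,0,255))
cv2.imwrite("pics/ov.png",im)
E
```

```text
(no output)
```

View pics/ov.png

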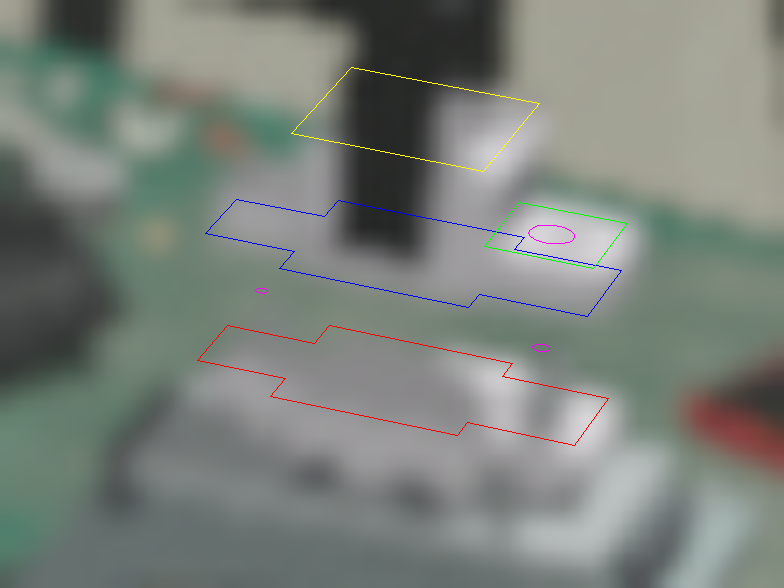

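The cover and the lower half are offset from their predicted outlines by about the same amount, (+10,+5) px, so they line up with each other to about 1 mm. I'll descend gently.

jog_arm:
  grip: [1,1,1,1,1,1,1]
  slide:
    - [-0.4,0.5,8]
    - [-0.4,0.5,15]
    - [-0.4,0.5,18]
    - [-0.4,0.5,20]
    - [-0.4,0.5,22]
    - [-0.4,0.5,23]
    - [-0.4,0.5,23]
  roll: [0,0,0,0,0,0,0]
  newtons: 40

```text
time_s: 10.43
tool_pos: [0.51, -0.3054, 0.2618]
eef_rot: [-3.133, -0.205, 0.002]
ft_force: [-1.5, 5.1, -2.2]
width: 0.463
grasp_force: 40.0
```

jog_arm:
  grip: [1,1,1,1]
  slide:
    - [-0.3,-0.7,0]
    - [-0.3,-0.7,2]
    - [-0.3,-0.7,3]
    - [-0.3,-0.7,3]
  roll: [0,0,0,0]

```text
time_s: 10.77
tool_pos: [0.5098, -0.305, 0.259]
eef_rot: [-3.134, -0.205, 0.001]
ft_force: [-0.9, 3.5, -1.6]
width: 0.458
grasp_force: 40.0
```

jog_arm:
  grip: [1,1,1,1,1]
  slide:
    - [-0.2,-0.8,1]
    - [-0.2,-0.8,3]
    - [-0.2,-0.8,5]
    - [-0.2,-0.8,6]
    - [-0.2,-0.8,6]
  roll: [0,0,0,0,0]

```text
time_s: 11.18
tool_pos: [0.5096, -0.3046, 0.2532]
eef_rot: [3.134, 0.205, 0.0]
ft_force: [-1.0, 1.4, 1.4]
width: 0.46
grasp_force: 40.0
```

jog_arm:
  grip: [1,1,1,1,1,1,1]
  slide:
    - [0,-0.3,1]
    - [0,-0.3,2]
    - [0,-0.3,3]
    - [0,-0.3,4]
    - [0,-0.3,5]
    - [0,-0.3,5]
    - [0,-0.3,5]
  roll: [0,0,0,0,0,0,0]
  newtons: 50

```text
time_s: 11.77
tool_pos: [0.5096, -0.3044, 0.249]
eef_rot: [3.134, 0.205, 0.002]
ft_force: [-2.3, -0.2, 8.4]
width: 0.46
grasp_force: 50.0
```

jog_arm:
  grip: [1,1,1,1,1,1]
  slide:
    - [0,0,0]
    - [0,0,0]
    - [0,0,0]
    - [0,0,0]
    - [0,0,0]
    - [0,0,0]
  roll: [0,0,0,0,0,0]

```text
time_s: 12.27
tool_pos: [0.5096, -0.3044, 0.249]
eef_rot: [3.134, 0.205, 0.002]
ft_force: [-3.2, -0.8, 8.8]
width: 0.458
grasp_force: 50.0
```

```bash
python3 - <<'E'
from h import *
from plant import ctrl,camera
o=ctrl.get_obs();print(o["tool_pos"],o["ft_force"],o["moment"])
s=camera("side")
u0,v0,f=317-28,159-20,14
cv2.imwrite("pics/fin.png",cv2.resize(s["img"][v0:v0+42,u0:u0+56,::-1],None,fx=f,fy=f,interpolation=cv2.INTER_CUBIC))
E
```

```text
[ 0.50959623 -0.30441574  0.24902252] [-3.157211   -0.78456579  8.7508095 ] [-0.12773157  0.54796632  0.03244291]
```

View pics/fin.png

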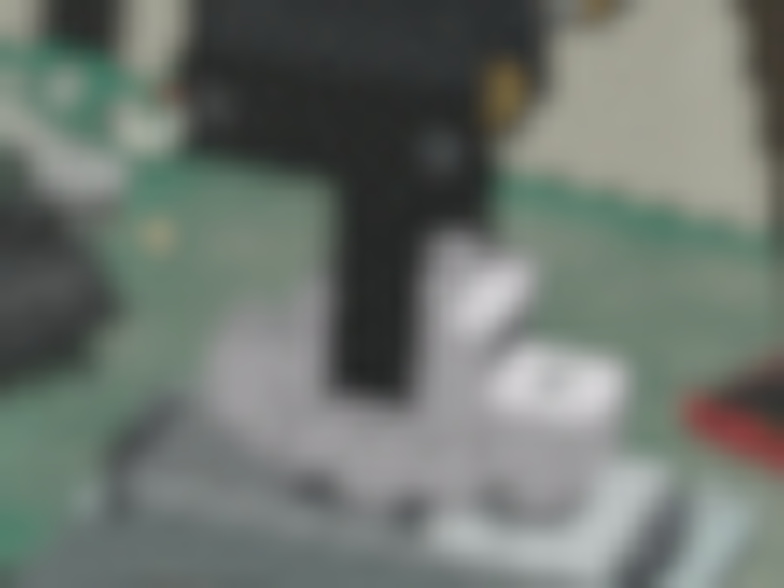

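The picture shows the cover flush on the lower half, with no gap and the dowel visible in the ear's hole at (555,380). The push is about 10 N at 4–4.5 mm sunk, so I'm handing in.

```bash
python3 -c "
from plant import ctrl
print(ctrl.hand_in())"
```

```text
the job is handed in; nothing more can be done
None
```

The job is handed in, though no verdict came back: the knob measured about 0.01 rad from zero, and the cover is home on both dowels and held pressed about 4–4.5 mm down (worked out from force and height), with the tape roll and flux jar left alone.

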